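Stack the last carton and hold the column true with a square

TASK

Stack the loose carton squarely on the two cartons in the aluminium fixture, its long side in line with theirs, and let go of it. Then grip the engineer's square by the top of its blade, set its stock flat on the fixture's plate with the blade toward the middle of the column, and press it into the corner between plate and cartons until all three cartons are pushed home against the backstop and both faces of the square touch, the stock on the plate and the blade on the column. Finish while still gripping the square and pressing it there, upright and in line with the fixture, so that the column can be taped; leave the beaker, dropper bottle and petri dish alone.

Things in the scene. Friction and masses are not known exactly. Their poses are not given: they have to be found in the camera images.
- fixture_corner (a point): On the plate of the fixed aluminium stacking fixture, at the foot of its upright backstop's front face, mid width. x points horizontally into the backstop, y left along its face, z up. Backstop face is x = 0, 90 mm wide, 70 mm high. The flat plate is 110 mm wide, runs to x = -180 mm, and its top is 12 mm above the worktop.
- box_low_centre (a point): Centre of the lowest of two closed cover-glass cartons stacked in the fixture: loose, 40 x 62 x 24 mm (own x 40, own y 62, z up 24), about 80 g. It lies on the plate, its 62 mm length about along the fixture's x, its far end 2 to 8 mm short of the backstop.
- box_mid_centre (a point): Centre of the second carton, the same size, axes and weight, lying on the lowest one, its far end too a few mm short of the backstop.
- box_top_centre (a point): Centre (12 mm above its underside) of the third carton, the same size, axes and weight, which lies flat and alone on the worktop beside the fixture; to be grasped across its 40 mm width (its own x).
- square_grip (a point): Grip point of the loose steel engineer's square (about 0.25 kg) that stands on the worktop: stock 100 x 28 x 14 mm lying flat, blade 30 mm wide and 10 mm thick rising from one end to 132 mm. The point is mid blade, 108 mm above the underside. x: along the stock toward the blade end (blade's outer edge 15 mm ahead in x), y: across the blade's 10 mm thickness (grip so), z up.
- square_heel (a point): Heel of the square: the outer corner of its right angle, at the underside of the stock below the blade's outer edge, mid thickness; 15 mm in +x and 108 mm down from the grip point, same axes. The underside and the upright outer edge are the two working faces. The stock's ground underside slides easily (friction about 0.2).
- square: The whole square; origin at the centre of the stock's underside, same axes: the heel is at x = 50 mm, the grip point at x = 35 mm, z = 108 mm.
- fixture: The whole fixture (plate and backstop); origin on the worktop, 70 mm in front of the backstop face; same axes as fixture_corner.
- box_low: Lowest carton; origin at the centre of its underside.
- box_mid: Second carton; origin at the centre of its underside.
- box_top: Third carton; origin at the centre of its underside.
- beaker: Bystander: beaker with a rod in it, 64 mm wide, 114 mm high, behind the work; origin at its underside.
- dropper_1: Bystander: small dropper bottle, 36 mm wide, 104 mm high, right of and beyond the fixture; origin at its underside.
- petri_dish_2: Bystander: closed petri dish, 62 mm wide, 16 mm high, left of and beyond the fixture; origin at its underside.
Not all that is in view belongs to the job. Leave any brown or red look-alike of the box_mid alone.

How it is judged:
On the way:
1. the third carton lies squarely on the column, let go and at rest (horizontal distance between box_top_centre and box_mid_centre below 0.012 m and z of box_top_centre in the frame of fixture_corner between 0.057 and 0.063 m and angle between the y axis of box_top_centre and the x axis of fixture_corner, either way round below 0.12 rad and contact force between the fingers and box_top below 0.05 N and contact force between box_top and box_mid above 0.2 N and linear speed of box_top below 0.02 m/s), for 0.2 s.
At the end, for the whole second after the job is handed in: Cartons in one column (offsets under 12 mm, 0.12 rad), each within 3 mm of the backstop; square on the plate (3 mm, tilt under 0.05 rad, in line within 0.08 rad, within 20 mm of the middle), blade on the column, over 1 N on plate and on a carton, still gripped within 40 mm of its grip point (horizontal distance between each of box_top_centre, box_low_centre and box_mid_centre below 0.012 m and z of box_top_centre in the frame of fixture_corner between 0.057 and 0.063 m and angle between the y axis of box_top_centre and the x axis of fixture_corner, either way round below 0.12 rad and x of box_low_centre in the frame of fixture_corner between -0.034 and -0.028 m and y of box_low_centre in the frame of fixture_corner between -0.015 and 0.015 m and x of box_mid_centre in the frame of fixture_corner between -0.034 and -0.028 m and y of box_mid_centre in the frame of fixture_corner between -0.015 and 0.015 m and x of box_top_centre in the frame of fixture_corner between -0.034 and -0.028 m and y of box_top_centre in the frame of fixture_corner between -0.015 and 0.015 m and z of box_low_centre in the frame of fixture_corner between 0.009 and 0.015 m and z of box_mid_centre in the frame of fixture_corner between 0.033 and 0.039 m and x of square_heel in the frame of fixture_corner between -0.066 and -0.058 m and y of square_heel in the frame of fixture_corner between -0.02 and 0.02 m and z of square_heel in the frame of fixture_corner between -0.003 and 0.003 m and angle between square_heel's own z axis and vertical below 0.05 rad and angle between the x axis of square_heel and the x axis of fixture_corner, either way round below 0.08 rad and contact force between square and fixture above 1 N and (contact force between square and box_low above 1 N or contact force between square and box_mid above 1 N or contact force between square and box_top above 1 N) and contact force between the fingers and square above 2 N and distance between the grasp point and square_grip below 0.04 m and contact force between the fingers and box_top below 0.1 N); the arm keeps its last pose, push and grip.
It fails at once if a bystander (beaker, dropper bottle, petri dish) is moved by more than 20 mm (distance of any of beaker, dropper_1, petri_dish_2 from where it was at the start of the episode above 0.02 m).
It also fails if it takes over 72 s, if anything falls off the work surface, if the arm or the gripper's body presses on something with over 40 N, if the wrist force passes 120 N, or if a joint passes its speed limit or range.

ROBOT

A 6-joint arm with a two-finger parallel gripper is mounted at the origin on a cart in front of the work surface, level with it; the furniture and walls round the work are solid. World frame = base frame: x ahead of the robot, y to its left, z up, the work surface at z = 0. Lengths are in m, angles in rad, forces in N, time in s.
With the tool pointing down it reaches from about 0.35 to 0.975 m from the base axis. Payload 7.1 kg.
Tool frame: the origin (TCP) lies midway between the tips of the shut fingers; the grasp point (between the pads) lies 19 mm behind it; z points along the fingers, y is the line along which they close (so a half turn about z gives the same grasp; the last joint's range is limited). The gripper opens to 88 mm and grips with 3 to 60 N. Pads are 20 mm wide; open, the fingers measure 115 mm over their backs; the gripper's body (75 mm by 178 mm) begins 61 mm behind the grasp point.
Start: joints at [1.21, 0.423, 1.63, -0, 1.089, -0.019], TCP at [0.209, 0.589, 0.188] pointing down, gripper open.
Joint ranges: [-3, 3], [-0.9, 2.11], [0.09, 2.58], [-1.31, 4.45], [0.11, 2.69], [-2.54, 2.54]. Speed limits (rad/s): [2.39, 2.39, 3.01, 3.14, 3.14, 3.14].

INTERFACE

Orientations are given as a unit quaternion [w, x, y, z].
In Python, from station import move_pose, movel, movej, command_gripper, wait, inverse_kinematics, read_camera, camera_info, MotionError, job_done, get_time, get_joint_pos, get_qvel, get_effort, get_tcp_pos, get_ee_rot, get_ft_force, get_ft_torque, get_grip_width, get_finger_force gives the robot as it stands. Calls block until the motion is done:
- move_pose(position, orientation): joint-space move of the TCP to a pose.
- movel(position, frame=None, v=0.15, until_force=None): straight line of the TCP; frame=None keeps the orientation; v is the mean speed in m/s. With until_force (N) it stops when the force on the tool has changed by that much, and returns True; else False.
- movej(angles): joint-space move.
- command_gripper(opening): opening from 0.0 (shut) to 1.0 (fully open); the grip force is fixed at half the most; returns when the fingers have stopped.
- wait(seconds).
- inverse_kinematics(position, orientation): joint angles nearest the present ones, or None.
- read_camera(name): name is "scene" or "top" or "wrist"; returns the picture (400x640x3 uint8, red, green, blue); there is no depth.
- camera_info(name): a dict with "intrinsics" (3x3 intrinsics, pixels), "dist" ([k1, k2, p1, p2, k3] as OpenCV has them; the pictures are not rectified), "T" (4x4, takes a point from camera to world coordinates); the wrist camera has in their place "tool_from_camera" (4x4, takes a point from camera to tool coordinates, whose origin is the TCP and whose axes are the flange's). Camera axes: x right, y up, looking along -z (the intrinsics and any distortion apply to the point x, -y, -z); pixel columns grow to the right and rows downward; lengths in m; the calibration is good to about 2 mm. A picture is of the moment at which its call begins: read the wrist's pose just before it. camera_info takes no time and is no camera call.
A pose or a line that the arm cannot do raises MotionError and nothing moves.
- job_done(): hands the job in; it is judged then, once.
Readings, each from a call of its own:
- get_time(): time.
- get_joint_pos(): joint angles.
- get_qvel(): joint speeds.
- get_effort(): joint torques, N m.
- get_tcp_pos(): TCP position.
- get_ee_rot(): TCP orientation.
- get_ft_force(): force on the tool from outside, world axes, zero at the start.
- get_ft_torque(): the same for the moment, N m.
- get_grip_width(): opening from 0.0 (shut) to 1.0 (fully open).
- get_finger_force(): force on a finger pad.
Only numpy, scipy, OpenCV 4.12 (cv2) and the standard library are available. Lean on these libraries where they do the work, as an engineer would, in place of code of your own. Each camera call takes 0.05 s, during which the arm holds its last target. There are 200 camera calls.

## Working session

There is one attempt and no reset: what is moved stays moved. The work goes in short steps, each a Python script; the robot and the scene stay as the last script left them, time stands still between calls to the robot, and variables do not carry over. Pictures are saved under pics/ and viewed, at most 10 in all, crops included, and the job is handed in when it is done.

```bash
mkdir -p pics; ls
python3 - <<'E'
from station import *
import cv2,numpy as np
for n in("top","scene"):
    im=read_camera(n); cv2.imwrite(f"pics/{n}0.png",im[:,:,::-1]); i=camera_info(n); print(n,np.round(i["intrinsics"],1).tolist(),i["dist"],np.round(i["T"],3).tolist())
i=camera_info("wrist");print(i)
print(get_time(),get_ee_rot())
E
```

```text
pics
top [[519.0, 0.0, 313.4], [0.0, 519.0, 202.1], [0.0, 0.0, 1.0]] [-0.12752778  0.          0.          0.          0.        ] [[-0.003, 0.982, -0.187, 0.383], [-1.0, -0.002, 0.002, -0.002], [0.002, 0.187, 0.982, 1.403], [0.0, 0.0, 0.0, 1.0]]
scene [[411.9, 0.0, 315.7], [0.0, 411.9, 196.4], [0.0, 0.0, 1.0]] [-0.01378344  0.          0.          0.          0.        ] [[0.722, 0.449, -0.526, 0.135], [-0.691, 0.464, -0.554, -0.52], [-0.005, 0.763, 0.646, 0.669], [0.0, 0.0, 0.0, 1.0]]
{'intrinsics': array([[354.64715898,   0.        , 321.56054385],
       [  0.        , 354.64715898, 200.03621201],
       [  0.        ,   0.        ,   1.        ]]), 'dist': array([-0.03799532,  0.        ,  0.        ,  0.        ,  0.        ]), 'tool_from_camera': array([[-6.68995661e-04,  9.64850657e-01,  2.62797950e-01,
         7.29200014e-02],
       [ 9.99999763e-01,  6.02308937e-04,  3.34315122e-04,
        -8.40757608e-04],
       [ 1.64278611e-04,  2.62798111e-01, -9.64850831e-01,
        -1.96178723e-01],
       [ 0.00000000e+00,  0.00000000e+00,  0.00000000e+00,
         1.00000000e+00]])}
0.1 [-1.24995428e-04  1.70068156e-01  9.85432085e-01 -6.42026619e-04]
```

View pics/top0.png

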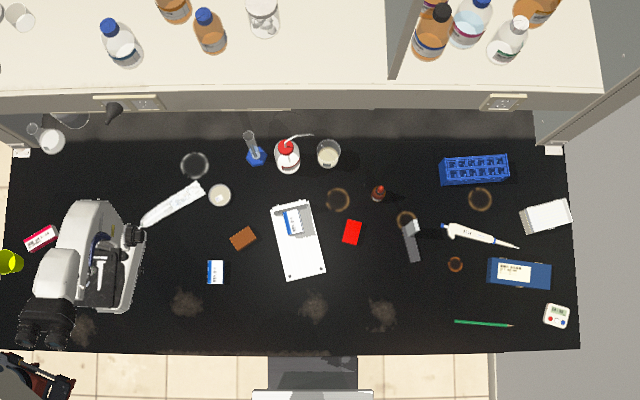

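View pics/scene0.png

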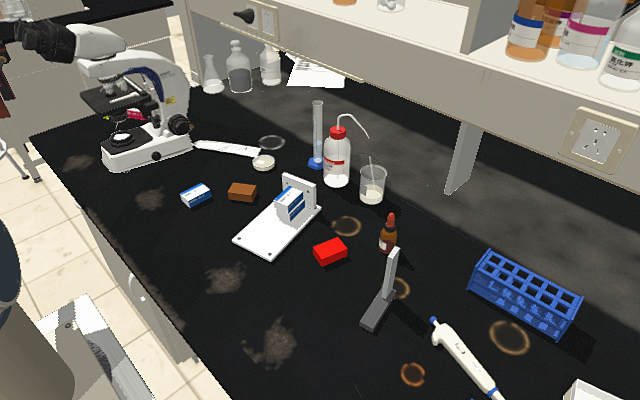

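The top view shows the loose carton at about (215,271), the fixture at (297,240) with its backstop at the far end, and the square at (411,241) with its blade at the far end near the dropper at (378,192). I'll enlarge these next.

Run:
```python
import cv2,numpy as np
t=cv2.imread("pics/top0.png");s=cv2.imread("pics/scene0.png")
def g(im,x,y,w,h,k):
    c=cv2.resize(im[y:y+h,x:x+w],None,fx=k,fy=k,interpolation=cv2.INTER_CUBIC)
    return c
a=g(t,264,192,72,96,6) #432x576
b=g(t,382,205,60,66,6)#360x396
c=g(t,197,252,40,30,6) #240x180
o=np.zeros((576,792,3),np.uint8);o[:,:432]=a;o[:396,432:]=b;o[396:,432:672]=c
cv2.imwrite("pics/crop1.png",o)
```

```text
(no output)
```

View pics/crop1.png

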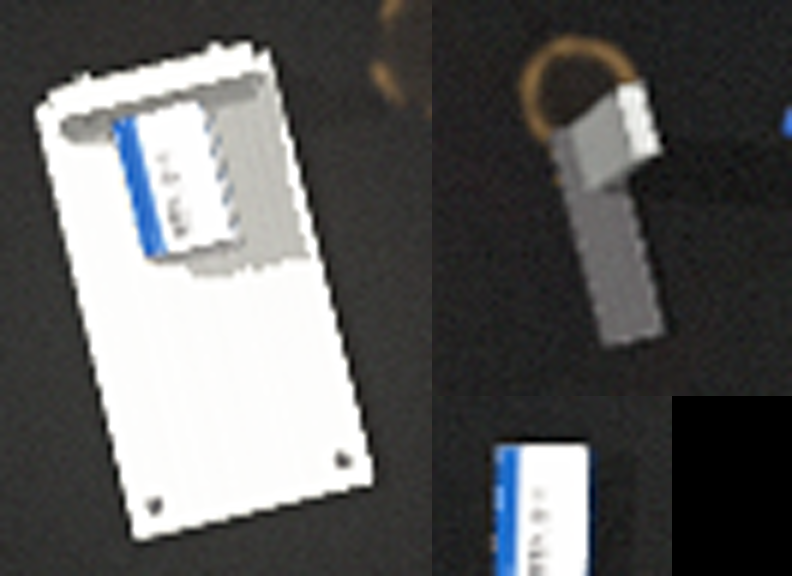

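The crop shows these points, in crop pixels:
- Plate front corners: (134,540) and (373,485).
- Stacked carton top face: (113,120), (200,100), (240,237), (158,257).
- Square blade top: (615,88), (640,80), (663,150), (635,160).
- Stock near end: (603,348), (665,333).

```bash
cat > h.py <<'E'
import numpy as np,cv2
from station import *
from scipy.spatial.transform import Rotation as R
from scipy.optimize import least_squares
def cam(name):
    i=camera_info(name)
    if name!="wrist": T=i["T"]
    else:
        q=np.array(get_ee_rot());P=np.eye(4);P[:3,:3]=R.from_quat(q,scalar_first=True).as_matrix();P[:3,3]=get_tcp_pos();T=P@i["tool_from_camera"]
    return dict(K=i["intrinsics"],d=i["dist"],T=np.array(T))
def proj(c,P):
    T=np.linalg.inv(c["T"]);p=np.atleast_2d(P)@T[:3,:3].T+T[:3,3];p=p*[1,-1,-1]
    return cv2.projectPoints(p,np.zeros(3),np.zeros(3),c["K"],c["d"])[0][:,0]
def unproj(c,uv,z):
    n=cv2.undistortPoints(np.array(uv,float).reshape(-1,1,2),c["K"],c["d"])[:,0]
    r=np.c_[n[:,0],-n[:,1],-np.ones(len(n))]@c["T"][:3,:3].T;o=c["T"][:3,3]
    return o+r*((np.asarray(z)-o[2])/r[:,2])[:,None]
def fit(c,M,uv,x0):
    "object (x,y,yaw) from model points M (z = world height) and pixels"
    M=np.array(M,float)
    def f(x):
        cs,sn=np.cos(x[2]),np.sin(x[2])
        W=np.c_[x[0]+cs*M[:,0]-sn*M[:,1],x[1]+sn*M[:,0]+cs*M[:,1],M[:,2]]
        return (proj(c,W)-uv).ravel()
    s=least_squares(f,x0,x_scale=[.01,.01,.1]);return s.x,np.sqrt(np.mean(s.fun**2))
def down(yaw):
    "tool pointing down, tool x at world angle yaw"
    return R.from_euler('z',yaw)*R.from_euler('x',np.pi)
def q(yaw): return down(yaw).as_quat(scalar_first=True)
def tilt0(): return R.from_quat(get_ee_rot(),scalar_first=True).as_matrix()[:3,0]
E
python3 - <<'E'
from h import *
c=cam("top")
def px(a,x0,y0,cx=0,cy=0): a=np.array(a,float)-[cx,cy]; return (a+.5)/6-.5+[x0,y0]
f=unproj(c,px([(134,540),(373,485)],264,192),.012);print("plate front",f.round(4),np.linalg.norm(f[1]-f[0]))
b=unproj(c,px([(113,120),(200,100),(240,237),(158,257)],264,192),.060);print("box",b.round(4),b.mean(0),np.linalg.norm(np.diff(b,axis=0),axis=1))
s=unproj(c,px([(615,88),(640,80),(663,150),(635,160)],382,205,432,0),.132);print("blade",s.round(4),s.mean(0))
s=unproj(c,px([(603,348),(665,333)],382,205,432,0),.014);print("stock",s.round(4))
l=unproj(c,px([(497,444),(589,444)],197,252,432,396),.024);print("loose far",l.round(4))
l=unproj(c,[(207,283),(222,283)],.024);print(l)
E
```

```text
plate front [[ 0.4329  0.068   0.012 ]
 [ 0.457  -0.038   0.012 ]] 0.10876049669341153
box [[0.6136 0.0759 0.06  ]
 [0.6224 0.0378 0.06  ]
 [0.5619 0.0203 0.06  ]
 [0.5532 0.0559 0.06  ]] [0.58777613 0.04747304 0.06      ] [0.03905888 0.06300371 0.03663709]
blade [[ 0.581  -0.2509  0.132 ]
 [ 0.5843 -0.2615  0.132 ]
 [ 0.5549 -0.27    0.132 ]
 [ 0.5508 -0.2582  0.132 ]] [ 0.56773902 -0.26015501  0.132     ]
stock [[ 0.4817 -0.2645  0.014 ]
 [ 0.4882 -0.2927  0.014 ]]
loose far [[0.4903 0.2773 0.024 ]
 [0.4904 0.2361 0.024 ]]
[[0.42827423 0.27667956 0.024     ]
 [0.4284731  0.23663862 0.024     ]]
```

Every measured size matches what was given: plate 109 mm, carton 62×40 mm, grip to stock end 85 mm. I'll retract clear of the microscope, then refine with the wrist camera over the loose carton and the fixture.

Run:
```python
from h import *
movel([.141,.396,.25],v=.25)
move_pose([.365,.205,.25],q(np.pi))
move_pose([.44,.2567,.16],q(np.pi))
c=cam("wrist"); np.savez("w1.npz",**c); a=read_camera("wrist")
move_pose([.535,.035,.22],q(np.pi+.22))
c=cam("wrist"); np.savez("w2.npz",**c); b=read_camera("wrist")
cv2.imwrite("pics/w1.png",a[:,:,::-1]);cv2.imwrite("pics/w2.png",b[:,:,::-1])
print(get_time(),get_joint_pos(),get_tcp_pos())
```

```text
3.8917 [ 4.46478062e-02  2.54014314e-01  1.79820234e+00  3.20888239e-04
  1.08918118e+00 -1.74672898e+00] [0.53440001 0.03588544 0.22026837]
```

View pics/w1.png

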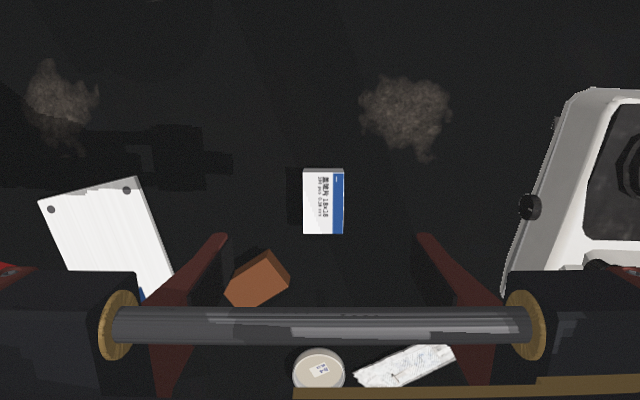

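View pics/w2.png

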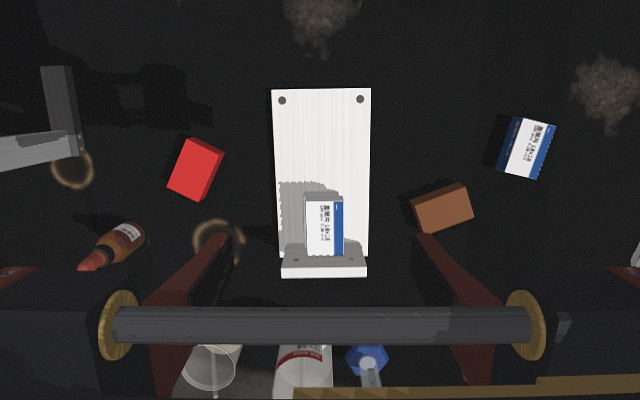

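In w1 the loose carton is at (303–343, 168–234). In w2 the plate's front corners are at (272,90) and (371,88), the stack is at (306–343, 200–255), and the backstop top is at rows 268–278. I'll enlarge both for exact corners.

Run:
```python
import cv2,numpy as np
a=cv2.imread("pics/w1.png");b=cv2.imread("pics/w2.png")
r=lambda im,x,y,w,h,k:cv2.resize(im[y:y+h,x:x+w],None,fx=k,fy=k,interpolation=cv2.INTER_CUBIC)
o=np.zeros((600,800,3),np.uint8)
o[:480,:360]=r(a,293,160,60,80,6); o[:600,360:800]=r(b,268,180,110,150,4)
p=r(b,268,80,110,30,4); o[480:600,0:360]=p[:,:360]; o[480:600,360:800]=p
cv2.imwrite("pics/crop2.png",o)
```

```text
(no output)
```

View pics/crop2.png

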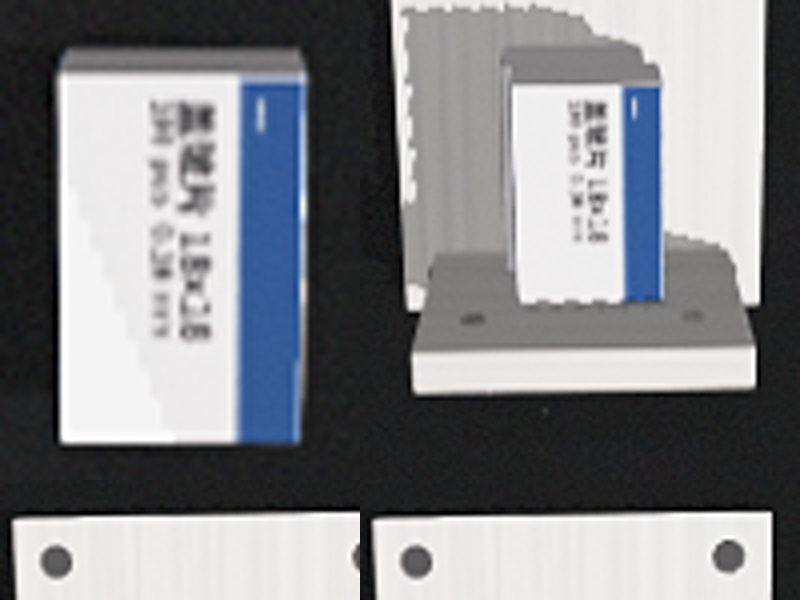

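```bash
cat > m.py <<'E'
from h import *
def P(a,ox,oy,k,x0,y0): return (np.array(a,float)-[ox,oy]+.5)/k-.5+[x0,y0]
c1=dict(np.load("w1.npz"));c2=dict(np.load("w2.npz"))
box=lambda z:[(-.031,.02,z),(-.031,-.02,z),(.031,-.02,z),(.031,.02,z)]  # long axis = x here
# image right = world +y
o=[1,0,3,2]
L=fit(c1,np.array(box(.024))[o],P([(59,72),(305,75),(301,443),(61,443)],0,0,6,293,160),[.459,.257,0])
MID=fit(c2,np.array(box(.060))[o],P([(513,83),(661,87),(663,300),(518,305)],360,0,4,268,180),[.588,.047,.22])
F=fit(c2,[(-.18,-.055,.012),(-.18,.055,.012),(0,-.045,.082),(0,.045,.082)],
  np.r_[P([(373,518),(772,513)],360,480,4,268,80),P([(413,350),(755,347)],360,0,4,268,180)],[.62,.05,.22])
E
python3 - <<'E'
from m import *
print(L,MID,F,sep="\n")
f=F[0];d=R.from_euler('z',-f[2]).apply([*(MID[0][:2]-f[:2]),0]);print("mid in fixture",d,MID[0][2]-f[2])
E
```

```text
(array([ 0.45920779,  0.25764294, -0.00220703]), np.float64(0.3031900002759068))
(array([0.58820107, 0.05082611, 0.23215864]), np.float64(0.5789801529363763))
(array([0.62211549, 0.05686115, 0.23421295]), np.float64(0.597554815197093))
mid in fixture [-0.03438906  0.0020005   0.        ] -0.0020543129714553077
```

Run:
```python
from m import *
l,f,m=L[0],F[0],MID[0]
print("t",get_time())
move_pose([l[0],l[1],.10],q(np.pi+l[2]))
movel([l[0],l[1],.005],v=.15)
command_gripper(0.3)
print(get_grip_width(),get_finger_force(),get_tcp_pos())
movel([l[0],l[1],.15],v=.2)
print("t",get_time(),get_grip_width(),get_ft_force())
yw=np.pi+f[2]
move_pose([m[0],m[1],.15],q(yw))
movel([m[0],m[1],.078],v=.12)
wait(.2)
print(movel([m[0],m[1],.060],v=.02,until_force=2),get_tcp_pos(),get_ft_force(),get_grip_width())
print("t",get_time())
cv2.imwrite("pics/s1.png",read_camera("scene")[60:360,180:500,::-1])
```

```text
t 3.8917
0.30026736851022845 0.0 [0.45918842 0.25763877 0.00497451]
t 7.6333 0.29729873424998 [ 0.36313222  0.1905576  -0.64229481]
False [0.58832389 0.0508551  0.06011414] [-0.15215541 -0.48033482  0.84866669] 0.2977164799430715
t 10.5917
```

Run:
```python
from h import *
a=cv2.imread("pics/s1.png")
c=cam("wrist");np.savez("w3.npz",**c);b=read_camera("wrist");t=read_camera("top")
o=np.zeros((500,800,3),np.uint8);o[:250,:400]=cv2.resize(b[:,:,::-1],(400,250));o[250:490,400:720]=a[:240];o[250:500,:400]=cv2.resize(t[150:300,150:390,::-1],(400,250))
s=read_camera("scene")[:,:,::-1];o[:250,400:]=cv2.resize(s,(400,250))
cv2.imwrite("pics/chk.png",o)
```

```text
(no output)
```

View pics/chk.png

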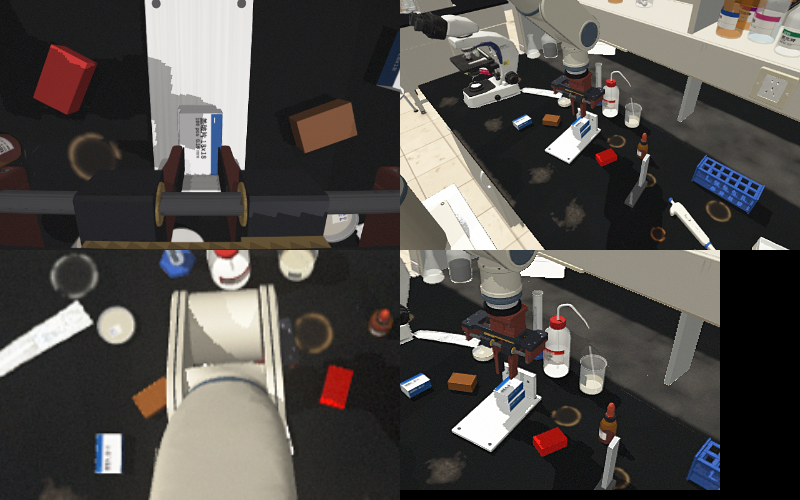

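The loose carton is still on the worktop. An opening of 0.3 left the pads wider than 40 mm, so it was never clamped, and nothing else was disturbed. I'll redo the pick with the fingers fully closing, and check the grip before moving on.

Run:
```python
from m import *
import sys
l,f,m=L[0],F[0],MID[0]
movel([m[0],m[1],.15],v=.2)
command_gripper(1.0)
move_pose([l[0],l[1],.10],q(np.pi+l[2]))
movel([l[0],l[1],.005],v=.15)
command_gripper(0.0)
w=get_grip_width();print("t",get_time(),w,get_finger_force())
if w<.05 or get_finger_force()<2: sys.exit("no grip")
movel([l[0],l[1],.15],v=.2)
print(get_grip_width(),get_finger_force(),get_ft_force())
move_pose([m[0],m[1],.15],q(np.pi+f[2]))
movel([m[0],m[1],.078],v=.12)
wait(.2);print(get_ft_force())
print(movel([m[0],m[1],.062],v=.02,until_force=2),get_tcp_pos(),get_ft_force(),get_grip_width())
print("t",get_time())
```

```text
t 15.55 0.006683524410911433 0.0no grip
```

Run:
```python
from h import *
c=cam("wrist");np.savez("w4.npz",**c);b=read_camera("wrist")[:,:,::-1].copy()
p=get_tcp_pos();print(p,R.from_quat(get_ee_rot(),scalar_first=True).as_matrix().round(3).tolist(),proj(c,[p]),proj(c,[[.459,.2576,.024],[.490,.2576,.024]]))
cv2.imwrite("pics/w4f.png",b)
s=read_camera("scene")[150:250,140:300,::-1]
o=np.zeros((600,640,3),np.uint8);o[:400]=b;o[400:,:320]=cv2.resize(s,(320,200));cv2.imwrite("pics/w4.png",o)
```

```text
[0.45919561 0.25763878 0.00498954] [[-1.0, 0.002, -0.0], [0.002, 1.0, 0.0], [0.0, 0.0, -1.0]] [[322.36819952 232.38201282]] [[322.36719857 244.46181222]
 [322.49029647 295.90405292]]
```

View pics/w4.png

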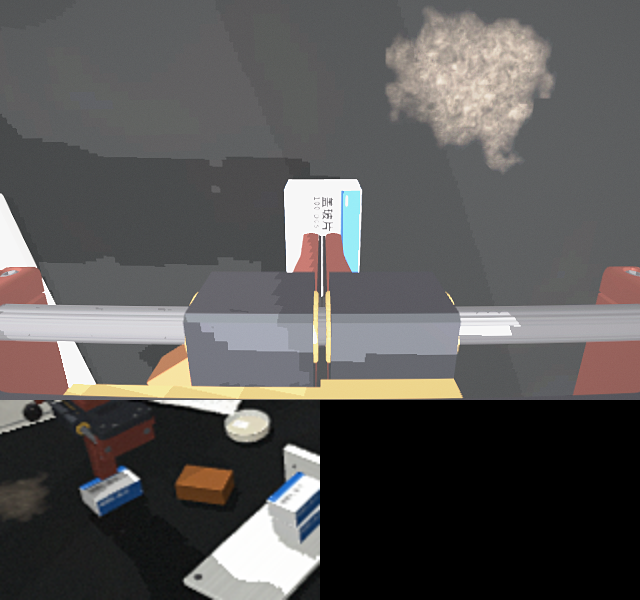

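The fingers are shut, yet they appear to hover over the carton rather than flank it. I'll check the true fingertip height by projecting it into the scene camera.

Run:
```python
from h import *
c=cam("scene")
for z in(.005,.025,.045,.065):
    print(z,[proj(c,[[.459+dx,.2576,z]])[0].round(1).tolist() for dx in(-.01,0,.01)])
print("carton top corners",proj(c,[[.459+a,.2576+b,.024] for a in(-.031,.031) for b in(-.02,.02)]).round(1).tolist())
cw=cam("wrist");
for z in(.005,.025,.045):print(z,proj(cw,[[.449,.2576,z]]).round(1))
print(get_ft_force(),get_finger_force(),get_effort())
s=read_camera("scene")[130:230,150:260,::-1]
cv2.imwrite("pics/s4.png",cv2.resize(s,None,fx=6,fy=6,interpolation=cv2.INTER_NEAREST))
```

```text
0.005 [[192.1, 198.3], [195.7, 196.5], [199.1, 194.7]]
0.025 [[190.5, 192.1], [194.1, 190.3], [197.6, 188.5]]
0.045 [[188.9, 185.8], [192.5, 184.0], [196.1, 182.2]]
0.065 [[187.2, 179.3], [190.9, 177.5], [194.5, 175.7]]
carton top corners [[187.3, 200.1], [178.9, 192.5], [209.3, 188.8], [200.7, 181.6]]
0.005 [[322.2 215.8]]
0.025 [[322.3 227.4]]
0.045 [[322.4 241.7]]
[0.4406076 0.2298425 0.5646619] 0.0 [-7.99147947e-04 -5.09674037e+01 -1.54387897e+01  1.25765018e-02
  7.19752000e-02  1.31218744e-05]
```

View pics/s4.png

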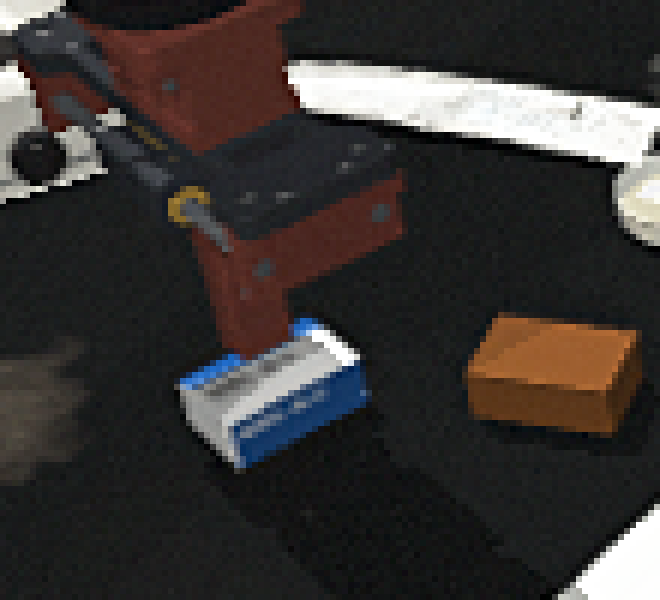

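Both cameras put the shut fingertips at about z = 0.033 while the TCP reads 0.005. The real fingers therefore look about 28 mm shorter than the nominal TCP, and they closed above the carton. I'll find the worktop by touch, with the fingers open around the carton.

Run:
```python
from m import *
l=L[0]
movel([l[0],l[1],.03],v=.15)
command_gripper(1.0); movel([l[0],l[1],.004],v=.15); wait(.2)
print(get_ft_force())
r=movel([l[0],l[1],-.026],v=.03,until_force=4)
print(r,get_tcp_pos(),get_ft_force(),get_time())
```

```text
[ 0.8727597  -0.68179852  0.5735158 ]
False [ 0.45933553  0.25769388 -0.02587233] [-0.17876114  0.63685873  0.11828788] 19.0667
```

There was no contact down to TCP z = −0.026, so the fingertips really do sit about 28 mm or more above the reported TCP. I'll grip here.

Run:
```python
from m import *
l=L[0]
r=movel([l[0],l[1],-.034],v=.02,until_force=4); z=get_tcp_pos()[2]
print(r,z,get_ft_force())
if r: movel([l[0],l[1],z+.003],v=.05)
command_gripper(0.0)
print(get_time(),get_grip_width(),get_finger_force(),get_tcp_pos(),get_ft_force())
b=read_camera("wrist")[:,:,::-1];s=read_camera("scene")[130:230,150:260,::-1]
o=np.zeros((400,800,3),np.uint8);o[:,:480]=b[:,80:560];o[:290,480:]=cv2.resize(s,(320,290));cv2.imwrite("pics/g.png",o)
```

```text
True -0.03394396378073346 [-0.40100535 -0.9675654   6.02248886]
20.55 0.45123143225076723 29.99989092350006 [ 0.45921387  0.25766293 -0.03094888] [-0.53816955 -0.20406066 -0.1281344 ]
```

The carton is gripped: 39.7 mm width at 30 N. The worktop contact gives true tip = TCP z + 0.033, so I'll place it using that offset.

Run:
```python
from m import *
l,f,m=L[0],F[0],MID[0]
movel([l[0],l[1],.09],v=.2)
print(get_grip_width(),get_finger_force(),get_ft_force())
move_pose([m[0],m[1],.09],q(np.pi+f[2]))
movel([m[0],m[1],.042],v=.12)
wait(.2);print(get_ft_force())
print(movel([m[0],m[1],.024],v=.015,until_force=2),get_tcp_pos(),get_ft_force(),get_grip_width())
p=get_tcp_pos(); command_gripper(0.75); wait(.1)
movel([p[0],p[1],.12],v=.15)
movel([p[0]-.05,p[1]-.012,.19],v=.25); wait(.2)
c=cam("wrist");np.savez("w5.npz",**c);b=read_camera("wrist")
cv2.imwrite("pics/w5f.png",b[:,:,::-1]);print(get_time())
# predicted top-carton centre pixel, for cropping
u=proj(c,[[m[0],m[1],.084]])[0];print(u)
x,y=int(u[0])-66,int(u[1])-70
cv2.imwrite("pics/w5.png",cv2.resize(b[y:y+146,x:x+133,::-1],None,fx=4,fy=4,interpolation=cv2.INTER_CUBIC));print(x,y)
```

```text
0.45310067582316826 29.99966561794281 [-1.06119641  0.42814145 -1.41696013]
[-1.43632146  0.2960661   0.01542766]
True [0.58807796 0.05085647 0.02902325] [-0.1961677   0.41358623  5.05592238] 0.4515794972324858
26.1667
[321.5116665 246.1511166]
255 176
```

View pics/w5.png

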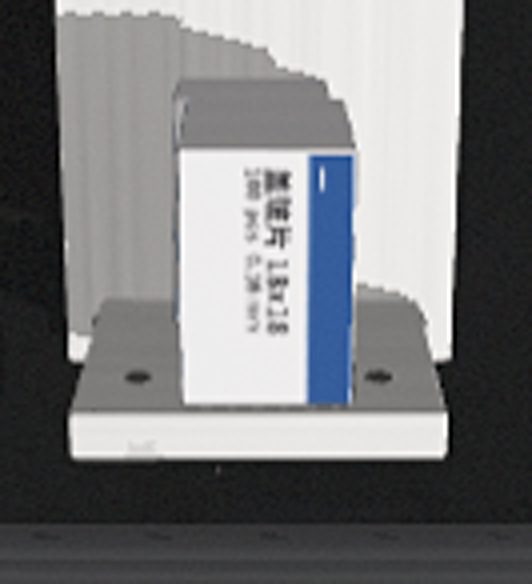

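w5 shows the third carton squarely on the column, with its top face at crop corners (180,148), (355,152), (353,404), (183,404). Next I'll check its pose numerically, then locate the square by fitting its silhouette in code.

```bash
cat > sq.py <<'E'
from h import *
from scipy.optimize import minimize
from itertools import product
B=[np.array(list(product((.02,.05),(-.005,.005),(0,.132)))),np.array(list(product((-.05,.05),(-.014,.014),(0,.014))))]
def sil(c,x,shape,k=4):
    m=np.zeros((shape[0]*k,shape[1]*k),np.uint8);r=R.from_euler('z',x[2])
    for b in B: cv2.fillConvexPoly(m,cv2.convexHull(((proj(c,r.apply(b)+[x[0],x[1],0])+.5)*k).round().astype(np.int32)),255)
    return cv2.resize(m,(shape[1],shape[0]),interpolation=cv2.INTER_AREA)/255.
def sqfit(c,im,x0):
    g=cv2.cvtColor(im,cv2.COLOR_RGB2HSV)
    near=cv2.dilate((sil(c,x0,g.shape)>0).astype(np.uint8),np.ones((15,15)))
    mask=((g[...,2]>62)&(g[...,1]<70)).astype(float)*near
    f=lambda d:1-np.minimum(s:=sil(c,x0+d*[.01,.01,.1],g.shape),mask).sum()/np.maximum(s,mask).sum()
    S=[[0,0,0],[.8,0,0],[0,.8,0],[0,0,.8]]
    o=minimize(f,np.zeros(3),method="Nelder-Mead",options=dict(initial_simplex=S,xatol=.01,fatol=1e-4,maxfev=150))
    return np.array(x0)+o.x*[.01,.01,.1],1-o.fun,mask.sum()
E
python3 - <<'E'
from m import *; from sq import *
c5=dict(np.load("w5.npz"))
T=fit(c5,np.array(box(.084))[[1,0,3,2]],P([(180,148),(355,152),(353,404),(183,404)],0,0,4,255,176),MID[0]);print("top",T)
f=F[0];print(R.from_euler('z',-f[2]).apply([*(T[0][:2]-f[:2]),0]),T[0][2]-f[2])
x0=np.array([.5677,-.2602,.22]);x0[:2]-=.035*np.array([np.cos(.22),np.sin(.22)])
ct=cam("top");t0=cv2.imread("pics/top0.png")[:,:,::-1].copy()
print("topcam",sqfit(ct,t0,x0))
movel([.5,.04,.22],v=.25); 
move_pose([.555,-.262,.22],q(np.pi+.22)); command_gripper(1.0)
c=cam("wrist");np.savez("w6.npz",**c);im=read_camera("wrist");cv2.imwrite("pics/w6f.png",im[:,:,::-1])
r=sqfit(c,im,x0);print("wrist",r)
print("t",get_time(),get_ee_rot(),"grip proj",proj(c,[[.5677,-.2602,.132]]))
E
```

```text
top (array([0.58777992, 0.05077004, 0.23144838]), np.float64(0.42560413073821246))
[-0.03481173  0.0020437   0.        ] -0.002764571642129815
topcam (array([ 0.53523615, -0.26887433,  0.23080793]), np.float64(0.9292594735319643), np.float64(518.0))
wrist (array([ 0.53466724, -0.26852803,  0.22378524]), np.float64(0.9608565864772419), np.float64(2553.0))
t 28.2833 [ 2.09358401e-05 -1.09850503e-01  9.93948121e-01 -1.53413856e-06] grip proj [[320.36623723 209.76831366]]
```

Both cameras agree on the square to under 1 mm, with silhouette overlap of 0.93 and 0.96. The top carton sits within 0.5 mm of the middle one. Now I'll grip the square at its blade.

Run:
```python
from m import *
import sys
s=np.array([.53467,-.26853,.2245]);f=F[0]
g=s[:2]+.035*np.array([np.cos(s[2]),np.sin(s[2])])
move_pose([*g,.125],q(np.pi+s[2]))
movel([*g,.056],v=.12)
command_gripper(0.0)
w=get_grip_width();print("t",get_time(),w,w*.088,get_finger_force(),get_ft_force())
if not .08<w<.16: sys.exit("bad grip")
wait(.2);f0=np.array(get_ft_force())
movel([*g,.12],v=.15);wait(.2);print("lift",np.array(get_ft_force())-f0,get_grip_width())
F2=lambda x,y:f[:2]+R.from_euler('z',f[2]).apply([x,y,0])[:2]
a=F2(-.095-.015,.001)
move_pose([*a,.14],q(np.pi+f[2]))
movel([*a,.085],v=.15);wait(.2);f0=np.array(get_ft_force());print("t",get_time(),f0)
r=movel([*a,.060],v=.015,until_force=5)
print(r,get_tcp_pos(),np.array(get_ft_force())-f0,get_ft_torque(),"t",get_time())
```

```text
t 30.65 0.11224160418943013 0.00987726116866985 29.999898076057434 [ 0.54547048  0.15718929 -0.42998471]
lift [-0.3706822   0.96543193 -1.84323697] 0.1098966626354473
t 33.4833 [ 0.72209537 -0.43793012 -2.12171974]
True [0.51492026 0.03231397 0.06788452] [-1.97131841  0.21664925  6.91115043] [ 0.07507929  0.06368942 -0.00552124] t 34.575
```

The stock touches the plate at TCP z = 0.0679, where 0.068 was expected. Now I'll slide it forward into the column.

Run:
```python
from m import *
f=F[0];rf=R.from_euler('z',-f[2])
F2=lambda x,y:f[:2]+R.from_euler('z',f[2]).apply([x,y,0])[:2]
def st(n):
    p=np.array(get_tcp_pos());d=rf.apply([*(p[:2]-f[:2]),0]);print(n,"heel x,y",(d[0]+.015).round(4),d[1].round(4),"z",p[2].round(4),"F",rf.apply(get_ft_force()).round(2),"tq",rf.apply(get_ft_torque()).round(2),"t",round(get_time(),2))
st("start")
r=movel([*F2(-.072-.015,.001),.0677],v=.02,until_force=8);st(r)
for x in (-.068,-.064,-.061,-.058,-.055):
    r=movel([*F2(x-.015,.001),.0675],v=.01,until_force=8);st(r)
    if r: break
wait(.3);st("hold")
```

```text
start heel x,y -0.095 0.001 z 0.0679 F [-1.27  0.07  4.79] tq [ 0.09  0.04 -0.01] t 34.58
False heel x,y -0.072 0.001 z 0.0679 F [-1.08  0.33  5.79] tq [ 0.08  0.4  -0.02] t 35.92
False heel x,y -0.0679 0.0009 z 0.0679 F [-3.06  0.31  6.99] tq [0.07 0.46 0.01] t 36.47
False heel x,y -0.0642 0.0009 z 0.0679 F [-2.41 -0.48  8.38] tq [-0.    0.73  0.02] t 37.02
False heel x,y -0.0616 0.001 z 0.0679 F [-5.22 -0.83  9.76] tq [ 0.03  1.02 -0.01] t 37.47
True heel x,y -0.0617 0.001 z 0.068 F [-1.33 -0.1   5.75] tq [0.03 0.09 0.02] t 37.7
hold heel x,y -0.0617 0.001 z 0.068 F [-1.41 -0.67  4.8 ] tq [ 0.02  0.04 -0.04] t 38.0
```

Run:
```python
from m import *; from sq import sqfit
f=F[0];rf=R.from_euler('z',-f[2])
F2=lambda x,y:f[:2]+R.from_euler('z',f[2]).apply([x,y,0])[:2]
def st(n):
    p=np.array(get_tcp_pos());d=rf.apply([*(p[:2]-f[:2]),0]);print(n,"heel x,y",(d[0]+.015).round(4),d[1].round(4),"z",p[2].round(4),"F",rf.apply(get_ft_force()).round(2),"tq",rf.apply(get_ft_torque()).round(2),"w",round(get_grip_width(),3),"t",round(get_time(),2))
for x in(-.0607,-.0600,-.0593,-.0586):
    movel([*F2(x-.015,.001),.0676],v=.01);wait(.4);st(x)
    if rf.apply(get_ft_force())[0]<-9:break
wait(1);st("hold")
c=cam("wrist");im=read_camera("wrist");cv2.imwrite("pics/w7f.png",im[:,:,::-1])
print(R.from_quat(get_ee_rot(),scalar_first=True).as_matrix()[:,2].round(3))
```

```text
-0.0607 heel x,y -0.0617 0.0009 z 0.068 F [-6.37 -0.39  9.94] tq [-0.05  0.9   0.05] w 0.11 t 38.71
-0.06 heel x,y -0.0616 0.0009 z 0.068 F [-7.83 -0.9  12.38] tq [-0.17  1.2  -0.03] w 0.114 t 39.36
-0.0593 heel x,y -0.0616 0.0009 z 0.068 F [-10.82  -1.25  15.82] tq [-0.16  1.66 -0.04] w 0.108 t 40.01
hold heel x,y -0.0616 0.0009 z 0.068 F [-9.95 -0.69 14.65] tq [-0.19  1.62 -0.  ] w 0.112 t 41.01
[-0.011 -0.002 -1.   ]
```

Run:
```python
from station import *
print(job_done())
```

```text
the job is handed in; nothing more can be done
None
```

I stacked the third carton on the column and handed the job in with the square still gripped and pressing: about 10 N on the column and 15 N on the plate. Pushing harder moved it no further (heel at −61.6 mm), so the cartons should be home, though I didn't check that by camera; the verdict wasn't shown.

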